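# Unlock and open the workshop air valve

## Task

Turn on the workshop's compressed air. The yellow valve lever is held shut by the red lock plate beside it: first slide the red plate all the way along its rails, away from the brass valve, to its end stop, then swing the lever the full quarter turn until it lies in line with the pipe. Leave the jar, the tin, the sanding block and the screwdriver where they are.

Things in the scene. Friction and masses are not known exactly. Their poses are not given: they have to be found in the camera images.
- air_station: Air shut-off station fixed to the bench, turned about the vertical only. Grey base plate 12 mm thick, spanning x -155..95, y -135..135 mm in its own frame. Origin on the bench surface (z = 0). Its x axis points roughly away from the robot, y roughly left, along the pipe. Steel guide rails of the lock, 24 mm high, lie at x -138..-6, y -80..-12 mm.
- pipe_mid (a point): Point on the axis of the 26 mm aluminium pipe, inside the brass valve body, 40 mm above the bench; station frame x = 50, y = 0 mm. The pipe runs along the station's y. The brass valve body is 50 mm along x, 56 mm along y, top 60 mm high. Fittings on the -y half are at most 60 mm high. At the +y end (y = 78..138, x = 38..62 mm) stands a round pressure gauge, top 130 mm high.
- valve_lever (a joint): Valve lever with yellow sleeve, turning about a vertical axis (rad). 0 = shut: points to the station's -x, across the pipe. Grows as it swings to the station's -y (anticlockwise from above); 1.571 = fully open, hard stop, in line with and above the pipe. Stays where left; needs about 2.5 N at lever_push. With the red plate in the way it turns no further than about 0.07.
- lever_pivot (a point): Centre of the lever's turning axis at the middle of its thickness, 97 mm above the bench; in the station's frame x = 50, y = 0 mm.
- lever_push (a point): Point on the centre line of the yellow sleeve, 105 mm from the pivot, 97 mm above the bench. The sleeve is 18 mm thick (88 to 106 mm above the bench), 22 mm wide, and runs from 22 to 140 mm from the pivot. Its x axis points towards the pivot. When shut, the free side to push on is the station's +y side.
- lock_slide (a joint): Travel of the red lock plate on its rails (m). 0 = fully locking, beside the lever; it grows as the plate slides to the station's -x, towards the lever's free end and past it; 0.065 = end stop. The lever is free only from about 0.055. It stays where it is left and needs about 2.5 N.
- lock_plate (a point): Centre of the red upright lock plate: 20 mm along the station's x, 56 mm along y, 100 mm tall (30 to 130 mm above the bench; this point 80). At joint 0 it is at x = -45, y = -46 mm in the station frame: 60 mm of free room between its +x face and the brass valve body; its side stands 7 mm from the shut lever. Under it a low shoe, 27 mm high.
- jar: Bystander: glass jar with green lid, 68 mm diameter, 85 mm tall; origin at the centre of its underside.
- tin: Bystander: tin with a blue band, 72 mm diameter, 110 mm tall; origin at the centre of its underside.
- sanding_block: Bystander: wooden sanding block with cork sole, 75 x 60 x 44 mm; origin at the centre of its underside.
- screwdriver: Bystander: screwdriver with an orange handle, 180 mm long, lying on the bench along its x axis.

How it is judged:
By the outcome, as a careful person would: the job done as asked, in the order asked, and still so for the second after the job is handed in, with the robot touching nothing.
It also fails if it takes over 53 s, if anything falls off the work surface, if the arm or the gripper's body presses on something with over 40 N, if the wrist force passes 120 N, or if a joint passes its speed limit or range.

## Robot

A 7-joint arm with a two-finger parallel gripper is mounted at the origin on the work surface. World frame = base frame: x ahead of the robot, y to its left, z up, the work surface at z = 0. Lengths are in m, angles in rad, forces in N, time in s.
With the tool pointing down it reaches from about 0.4 to 0.85 m from the base axis. Payload 4.4 kg.
Tool frame: the origin (TCP) lies on the centre line of the jaws, within the pads' length; the fingertips stand 14 mm ahead of it and the grasp point (between the pads) lies 5 mm behind it; x points along the fingers, z is the direction in which the jaws open and shut, and the axes are right-handed (so a half turn about x gives the same grasp; the last joint's range is limited). The gripper opens to 94 mm and grips with 3 to 60 N. Pads are 16 mm wide; open, the fingers measure 119 mm over their backs; the gripper's body (75 mm by 177 mm) begins 78 mm behind the grasp point.
Start: joints at [-0.066, 0.628, 0.038, 1.517, -0.027, 0.996, -0.02], TCP at [0.65, 0, 0.219] pointing down, gripper open.
Joint ranges: [-3.06, 3.06], [-0.37, 2.12], [-1.25, 1.32], [0.18, 2.47], [-1.1, 4.24], [0.23, 1.98], [-2.94, 2.94]. Speed limits (rad/s): [2.57, 2.57, 3.14, 3.14, 3.14, 3.14, 3.14].

## Interface

Orientations are given as a unit quaternion [w, x, y, z].
In Python, from cell import bot gives the robot as it stands.
- The arm moves only by the tool servo_tool, never from a script. Its argument "motion" is a list of rows, each a list of 3 entries, a list of its own where there are three numbers: the shift along the tool's x, y, z in mm, then the turn, a rotation vector about the tool's x, y, z in rad, then the opening, from 0 (shut) to 1 (fully open). In form: [[[tx, ty, tz], [wx, wy, wz], claw], ...]. A call has 1 to 20 rows; each row is the pose to reach, as a shift and turn from the pose commanded when the call began, along the tool's axes at that moment; what a row does not reach only later rows make up. A row lasts 1/12 s, in which the tool goes at most 41.7 mm and 7.16 degrees, less where a joint would pass 70% of its speed; a pose out of reach is approached as far as the arm can. A call with a gripper value outside its range is refused whole. The fingers move at their own pace and stop on an object; the grip force is fixed at half the most. Time passes only in rows, so rows that repeat a pose let the fingers close. It gives the time, the measured TCP pose, the force and the opening at its end, in the units of the state.
- bot.read_state(): the state, without advancing time (a new reading comes with each control period).
- bot.get_image(name): name is "scene" or "side" or "wrist"; returns the picture (384x512x3 uint8, red, green, blue); there is no depth.
- bot.camera_model(name): a dict with "vertical_fov" (degrees; the focal length in pixels is half the picture's height over the tangent of half this angle, whatever the lens; pixels are square), "cx", "cy" (the principal point, pixels), "k1" (the pictures are not rectified: a ray, as slopes to the right and down, at radius r is drawn at 1 + k1 r^2 times it, then the intrinsics apply), "view" (4x4, takes a point from world to camera coordinates). Camera axes: x right, y up, looking along -z (the intrinsics and any distortion apply to the point x, -y, -z); pixel columns grow to the right and rows downward; lengths in m; the calibration is good to about 2 mm. A picture is of the moment at which its call begins: read the wrist's pose just before it. camera_model takes no time and is no camera call; for the wrist camera it gives the pose at the moment of the call.
- bot.sign_off(): hands the job in, once; it reports no verdict.
Trained networks look in the newest picture that a camera, given by its name, has taken for a name from the list of things; names that differ only in an ending like _2 or _b are one class to them, and where a whole thing is asked for, a point or a joint stands for the part that bears it (a point fixed in the world has none). Each returns a list of dicts, best first, with "conf" (0 to 1); they miss things now and then, are a little off and sometimes report something else, mostly with a low value. They report only what shows in the picture. A call takes as long as a camera call.
- bot.boxes_of(name, camera): "point" ([x, y, z] in m, in world coordinates, good to about 4 mm: the middle of the surface that is visible of it).
- bot.trace(name, camera): "mask" (384x512 bool, what is visible of it).
- bot.mark_of(name, camera): "point" ([x, y, z] in m, in world coordinates, good to about 4 mm: a listed point, or the origin of a listed thing).
The state is a dict: "t": time; "q": joint angles; "qd": joint speeds; "joint_efforts": joint torques, N m; "tcp_pos": TCP position; "orientation": TCP orientation; "contact_force": force on the tool from outside, world axes, zero at the start; "ft_torque": the same for the moment, N m; "gripper_width": finger opening in m.
Only numpy, scipy, OpenCV 4.12 (cv2) and the standard library are available. Lean on these libraries where they do the work, as an engineer would, in place of code of your own. Each camera call takes 0.05 s, during which the arm holds its last target.

## Working session

There is one attempt and no reset: what is moved stays moved. The work goes in short steps, Python scripts to look and compute and a tool call to move; the robot and the scene stay as the last step left them, time stands still between calls to the robot, and variables do not carry over. Pictures are saved under pics/ and viewed, and the job is handed in when it is done.

Besides the shell and the picture viewer there is one more tool, called after "Call:" as a command line: name --argument value ..., lists and objects as JSON in quotes. servo_tool: Moves the arm, as the interface text tells. Its arguments: {"type":"object","properties":{"motion":{"type":"array"}},"required":["motion"]}

```bash
mkdir -p pics; ls; python3 - <<'E'
from cell import bot
import cv2
for c in ["scene","side","wrist"]:
    im=bot.get_image(c); cv2.imwrite(f"pics/a_{c}.png",im[:,:,::-1])
    for n in ["air_station","pipe_mid","lever_pivot","lever_push","lock_plate","jar","tin","sanding_block","screwdriver"]:
        try:
            r=bot.mark_of(n,c)[:2]; print(c,n,[( [round(float(v),4) for v in d["point"]],round(d["conf"],2)) for d in r])
        except Exception as e: print(c,n,e)
s=bot.read_state(); print(s)
E
cd pics; python3 -c "
import cv2,numpy as np
a=[cv2.imread(f'a_{c}.png') for c in ['scene','side','wrist']]
cv2.imwrite('a_all.png',cv2.resize(np.hstack(a[:2]),(800,300)))"
```

```text
pics
scene air_station [([0.5684, 0.0718, -0.0023], 0.7)]
scene pipe_mid [([0.6133, 0.0908, 0.0406], 0.64)]
scene lever_pivot [([0.6152, 0.0907, 0.0967], 0.9)]
scene lever_push [([0.5191, 0.0455, 0.0944], 0.79)]
scene lock_plate [([0.5434, 0.0074, 0.0769], 0.92)]
scene jar [([0.6272, -0.1861, -0.0022], 0.76)]
scene tin [([0.4571, 0.2687, -0.0025], 0.69)]
scene sanding_block [([0.6871, 0.231, 0.0044], 0.93)]
scene screwdriver [([0.3488, 0.3279, -0.0001], 0.54), ([0.685, 0.2289, 0.0033], 0.31)]
side air_station [([0.5697, 0.0695, -0.0029], 0.89)]
side pipe_mid [([0.6157, 0.0895, 0.0437], 0.92)]
side lever_pivot [([0.6151, 0.0915, 0.0973], 0.68), ([0.3516, 0.326, -0.0015], 0.48)]
side lever_push []
side lock_plate [([0.5459, 0.018, 0.0788], 0.6)]
side jar [([0.6293, -0.1851, -0.0031], 0.56)]
side tin [([0.462, 0.2661, 0.0031], 0.7)]
side sanding_block [([0.6848, 0.2276, -0.0002], 0.96)]
side screwdriver [([0.3489, 0.3305, -0.0004], 0.76)]
wrist air_station [([0.5687, 0.0736, -0.0027], 0.92)]
wrist pipe_mid [([0.6152, 0.0936, 0.042], 0.96), ([0.5167, 0.0492, 0.0964], 0.74)]
wrist lever_p
[... 217 characters left out ...]
't': 1.5, 'q': array([-0.0657888 ,  0.62840647,  0.03848147,  1.51737321, -0.02697178,
        0.9962859 , -0.01997753]), 'qd': array([ 0.00195355,  0.00154802,  0.00251146,  0.00049161, -0.00151456,
       -0.00159451,  0.00171825]), 'joint_efforts': array([-1.07159784e-03, -5.49590242e+01,  1.14239607e+00, -1.86944497e+01,
       -5.24763926e-02,  1.56403799e-02,  2.77494405e-05]), 'tcp_pos': array([6.50033301e-01, 2.35029150e-05, 2.19482483e-01]), 'orientation': array([7.07122461e-01, 2.58483073e-06, 7.07091101e-01, 1.47443502e-05]), 'contact_force': array([0.18189998, 0.40586004, 0.05667297]), 'ft_torque': array([0.03628761, 0.00104272, 0.00594109]), 'gripper_width': 0.09387601593169852}
```

View pics/a_all.png

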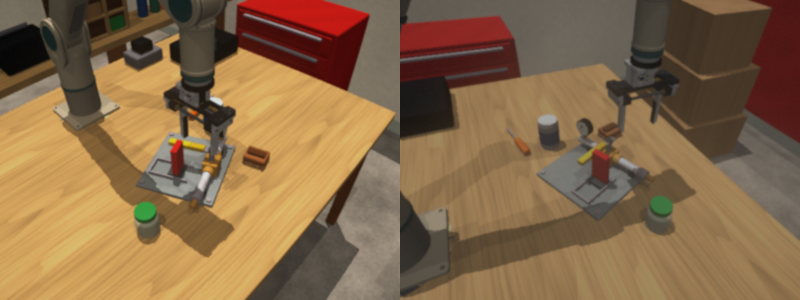

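View pics/a_wrist.png

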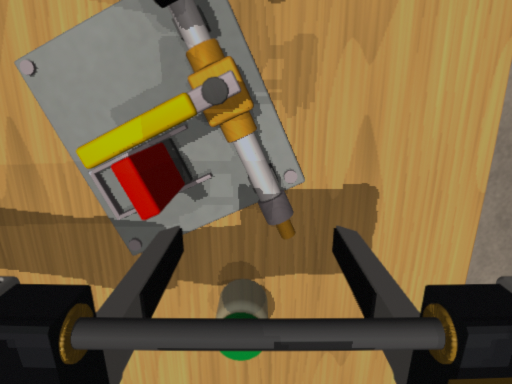

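```bash
cat > fit.py <<'E'
import numpy as np
from scipy.optimize import least_squares
obs=[((0,0),(.5684,.0718)),((0,0),(.5697,.0695)),((0,0),(.5687,.0736)),((50,0),(.6133,.0908)),((50,0),(.6152,.0907)),((50,0),(.6157,.0895)),((50,0),(.6151,.0915)),((50,0),(.6152,.0936)),((50,0),(.6159,.0906)),((-55,0),(.5191,.0455)),((-55,0),(.5167,.0492)),((-45,-46),(.5434,.0074)),((-45,-46),(.5459,.018)),((-45,-46),(.5495,.0108))]
A=np.array([o[0] for o in obs])/1000;B=np.array([o[1] for o in obs])
def f(p):
    c,s=np.cos(p[2]),np.sin(p[2]);return ((A@np.array([[c,s],[-s,c]])+p[:2])-B).ravel()
r=least_squares(f,[.57,.07,.4],loss="soft_l1",f_scale=.003);print(r.x,np.round(f(r.x).reshape(-1,2)*1000,1).tolist())
E
python3 fit.py
```

```text
[0.56900785 0.07097048 0.41365576] [[0.6, -0.8], [-0.7, 1.5], [0.3, -2.6], [1.5, 0.3], [-0.4, 0.4], [-0.9, 1.6], [-0.3, -0.4], [-0.4, -2.5], [-1.1, 0.5], [-0.5, 3.4], [1.9, -0.3], [2.9, 3.4], [0.4, -7.2], [-3.2, -0.0]]
```

The wrist view shows the yellow lever from the hub at (215,90) to its free end at (85,158). The red plate is at about (150,180), the pipe runs from (190,30) to (280,215), and the jar lid is at (243,338). The station fit puts the origin at (0.569, 0.071) with a yaw of 0.414. I'll shut the jaws and hover over the gap on the valve side of the plate.

Call:
servo_tool --motion '[[[0,6,-18],[-0.1,0,0],0],[[0,13,-35],[-0.2,0,0],0],[[0,20,-53],[-0.3,0,0],0],[[0,26,-70],[-0.414,0,0],0],[[0,26,-70],[-0.414,0,0],0],[[0,26,-70],[-0.414,0,0],0],[[0,26,-70],[-0.414,0,0],0],[[0,26,-70],[-0.414,0,0],0],[[0,26,-70],[-0.414,0,0],0],[[0,26,-70],[-0.414,0,0],0],[[0,26,-70],[-0.414,0,0],0],[[0,26,-70],[-0.414,0,0],0]]'

```text
t: 2.5
tcp_pos: [0.5802, 0.0259, 0.2193]
orientation: [0.692, -0.145, 0.692, 0.145]
contact_force: [-1.1, 0.4, 1.2]
gripper_width: 0.0174
```

```bash
cat > st.py <<'E'
import numpy as np
O=np.array([.569,.071]);Y=.4137
R=np.array([[np.cos(Y),-np.sin(Y)],[np.sin(Y),np.cos(Y)]])
def to_st(p): return np.round(R.T@(np.array(p)[:2]-O)*1000,1)
def to_w(p): return O+R@(np.array(p)/1000)
E
python3 - <<'E'
from cell import bot
from st import *
import cv2
s=bot.read_state(); print(to_st(s['tcp_pos']),s['tcp_pos'],s['orientation'],s['gripper_width'],s['contact_force'],s['t'])
im=bot.get_image("wrist"); cv2.imwrite("pics/b_w.png",im[:,:,::-1])
r=bot.mark_of("lock_plate","wrist");print([(to_st(d['point']),d['conf']) for d in r])
r=bot.mark_of("lever_pivot","wrist");print([(to_st(d['point']),d['conf']) for d in r])
E
```

```text
[ -7.9 -45.7] [0.58017388 0.02594977 0.21932435] [ 0.69200363 -0.14517707  0.69208319  0.14517386] 0.017387911061171886 [-1.14134967  0.38118544  1.15431112] 2.5
[(array([-45.9, -42.8]), 0.84)]
[(array([51.6,  0.9]), 0.96)]
```

View pics/b_w.png

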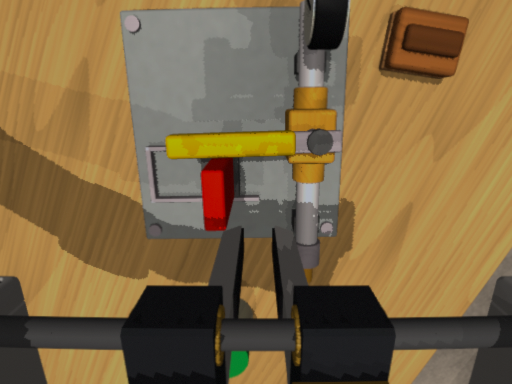

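The wrist view shows the station square to the tool. The red plate is at about (217,195), the lever runs from (168,146) to (320,142), and the gap is to the right of the plate. I'll descend into it.

Call:
servo_tool --motion '[[[0,0,0],[0,0,0],0],[[0,0,0],[0,0,0],0],[[20,0,0],[0,0,0],0],[[50,0,0],[0,0,0],0],[[80,0,0],[0,0,0],0],[[105,0,0],[0,0,0],0],[[125,0,0],[0,0,0],0],[[140,0,0],[0,0,0],0],[[140,0,0],[0,0,0],0]]'

```text
t: 3.4
tcp_pos: [0.5777, 0.0259, 0.0765]
orientation: [0.69, -0.145, 0.694, 0.146]
contact_force: [0.0, -0.7, 0.6]
gripper_width: 0.0004
```

```bash
python3 - <<'E'
from cell import bot
from st import *
import cv2
s=bot.read_state(); print(to_st(s['tcp_pos']),s['tcp_pos'],s['contact_force'],s['gripper_width'],s['t'])
im=bot.get_image("wrist"); im2=bot.get_image("scene");cv2.imwrite("pics/c.png",cv2.resize(np.hstack([im,im2])[:,:,::-1],(800,300)))
E
```

```text
[-10.2 -44.8] [0.5776898  0.02586315 0.07647272] [ 0.01960975 -0.74939956  0.59952313] 0.00038491532723596456 3.4
```

View pics/c.png

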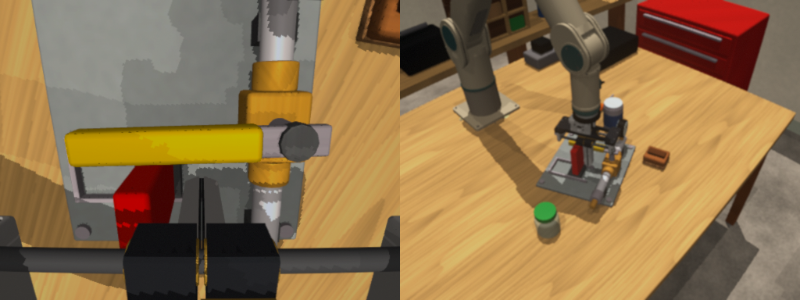

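The shut fingers stand in the gap, just right of the red plate, with no contact. Now I'll push along the tool's -z.

Call:
servo_tool --motion '[[[0,0,-4],[0,0,0],0],[[0,0,-8],[0,0,0],0],[[0,0,-12],[0,0,0],0],[[0,0,-16],[0,0,0],0],[[0,0,-20],[0,0,0],0],[[0,0,-24],[0,0,0],0],[[0,0,-28],[0,0,0],0],[[0,0,-32],[0,0,0],0],[[0,0,-36],[0,0,0],0],[[0,0,-40],[0,0,0],0]]'

```text
t: 4.33
tcp_pos: [0.5434, 0.0097, 0.0796]
orientation: [0.692, -0.145, 0.692, 0.145]
contact_force: [2.8, 0.6, 2.1]
gripper_width: 0.0004
```

Call:
servo_tool --motion '[[[0,0,-4],[0,0,0],0],[[0,0,-8],[0,0,0],0],[[0,0,-12],[0,0,0],0],[[0,0,-16],[0,0,0],0],[[0,0,-20],[0,0,0],0],[[0,0,-24],[0,0,0],0],[[0,0,-28],[0,0,0],0]]'

```text
t: 4.92
tcp_pos: [0.5174, -0.0016, 0.0794]
orientation: [0.692, -0.145, 0.692, 0.145]
contact_force: [3.3, -0.7, -0.5]
gripper_width: 0.0004
```

```bash
cat > look.py <<'E'
import sys
from cell import bot
from st import *
import cv2
s=bot.read_state(); print(to_st(s['tcp_pos']),s['tcp_pos'],'F st',np.round(R.T@s['contact_force'][:2],1),s['t'])
im=bot.get_image("wrist"); im2=bot.get_image("side");im3=bot.get_image("scene");cv2.imwrite(f"pics/{sys.argv[1]}.png",cv2.resize(np.hstack([im,im2[100:292,150:406].repeat(2,0).repeat(2,1)])[:,:,::-1],(800,300)))
for c in ["wrist","side","scene"]:
  for n in ["lock_plate","lever_push","lever_pivot"]:
    print(c,n,[(to_st(d['point']),round(float(d['point'][2]),3),round(d['conf'],2)) for d in bot.mark_of(n,c)[:1]])
E
python3 look.py d
```

```text
[-76.5 -45.8] [ 0.51737114 -0.0016335   0.07937754] F st [ 2.7 -2. ] 4.9167
wrist lock_plate [(array([-96.2, -46.5]), 0.078, 0.73)]
wrist lever_push [(array([-54.6,   0.4]), 0.098, 0.57)]
wrist lever_pivot [(array([49.4,  1. ]), 0.095, 0.67)]
side lock_plate [(array([-95.1, -42.5]), 0.081, 0.68)]
side lever_push []
side lever_pivot [(array([51.9, -5.4]), 0.096, 0.47)]
scene lock_plate [(array([-100.2,  -48.3]), 0.08, 0.87)]
scene lever_push [(array([-57.3,  -1.5]), 0.095, 0.79)]
scene lever_pivot [(array([48.7,  2.7]), 0.1, 0.66)]
```

View pics/d.png

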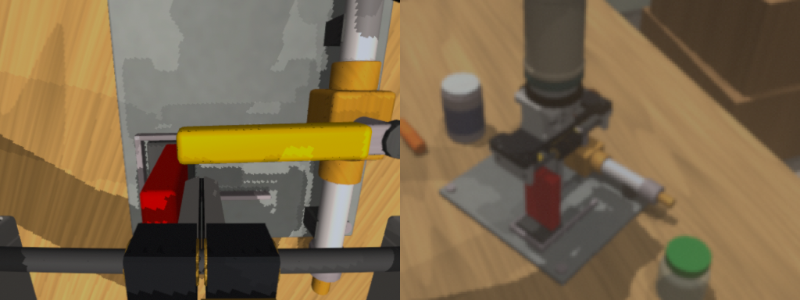

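The plate moves with the fingers and is at about x = -98. I'll push on in small steps until it hits the stop.

Call:
servo_tool --motion '[[[0,0,-3],[0,0,0],0],[[0,0,-6],[0,0,0],0],[[0,0,-8],[0,0,0],0],[[0,0,-10],[0,0,0],0]]'

```text
t: 5.85
tcp_pos: [0.5089, -0.0052, 0.0796]
orientation: [0.692, -0.145, 0.692, 0.145]
contact_force: [2.5, 0.9, -2.7]
gripper_width: 0.0006
```

Call:
servo_tool --motion '[[[0,0,-1],[0,0,0],0],[[0,0,-2],[0,0,0],0]]'

```text
t: 6.02
tcp_pos: [0.5069, -0.0061, 0.0796]
orientation: [0.692, -0.145, 0.692, 0.145]
contact_force: [1.6, 0.9, -2.1]
gripper_width: 0.0005
```

```bash
python3 look.py e
```

```text
[-87.8 -45.7] [ 0.50694282 -0.00614105  0.07955152] F st [1.9 0.2] 6.0167
wrist lock_plate [(array([-110.9,  -47.4]), 0.077, 0.98)]
wrist lever_push [(array([-55. ,  -2.5]), 0.096, 0.87)]
wrist lever_pivot []
side lock_plate [(array([-106.8,  -42.9]), 0.082, 0.64)]
side lever_push [(array([-21.6, 220.3]), 0.003, 0.3)]
side lever_pivot [(array([47.7, -1.1]), 0.097, 0.49)]
scene lock_plate [(array([-111.1,  -49.3]), 0.081, 0.92)]
scene lever_push [(array([-57. ,  -6.2]), 0.097, 0.75)]
scene lever_pivot [(array([49.9, -0.2]), 0.102, 0.68)]
```

Still no stop force, so I'll keep stepping.

Call:
servo_tool --motion '[[[0,0,-1],[0,0,0],0],[[0,0,-2],[0,0,0],0]]'

```text
t: 6.78
tcp_pos: [0.5067, -0.0062, 0.0796]
orientation: [0.693, -0.145, 0.691, 0.146]
contact_force: [6.4, 3.1, -4.6]
gripper_width: 0.0006
```

Call:
servo_tool --motion '[[[0,0,-1],[0,0,0],0],[[0,0,-2],[0,0,0],0]]'

```text
t: 6.95
tcp_pos: [0.5067, -0.0063, 0.0797]
orientation: [0.695, -0.146, 0.689, 0.146]
contact_force: [10.5, 5.0, -8.4]
gripper_width: 0.0006
```

The plate is at the end stop: position frozen while the force rises to 12 N. I'll back off, lift, and cross over the lever to its +y side.

Call:
servo_tool --motion '[[[0,0,8],[0,0,0],0],[[0,0,15],[0,0,0],0],[[-30,0,20],[0,0,0],0],[[-60,0,20],[0,0,0],0],[[-88,0,20],[0,0,0],0],[[-88,0,20],[0,0,0],0],[[-88,25,28],[0,0,0],0],[[-88,50,36],[0,0,0],0],[[-88,76,42],[0,0,0],0],[[-88,76,42],[0,0,0],0],[[-88,76,42],[0,0,0],0]]'

```text
t: 7.87
tcp_pos: [0.5099, 0.08, 0.167]
orientation: [0.691, -0.146, 0.692, 0.147]
contact_force: [0.6, -1.4, 0.8]
gripper_width: 0.0008
```

```bash
python3 look.py f
```

```text
[-50.5  32. ] [0.50994499 0.07997163 0.16699061] F st [-0.  -1.5] 7.8667
wrist lock_plate [(array([-110.9,  -46.7]), 0.08, 0.89)]
wrist lever_push []
wrist lever_pivot [(array([49.7,  0.9]), 0.095, 0.58)]
side lock_plate [(array([-110.3,  -41.6]), 0.078, 0.63)]
side lever_push [(array([-54.1,   2.4]), 0.096, 0.56)]
side lever_pivot [(array([51.3, -2. ]), 0.097, 0.92)]
scene lock_plate [(array([-113.7,  -49.8]), 0.08, 0.76)]
scene lever_push [(array([-57.8,  -5.5]), 0.097, 0.75)]
scene lever_pivot [(array([49.6,  0.8]), 0.099, 0.77)]
```

View pics/f.png

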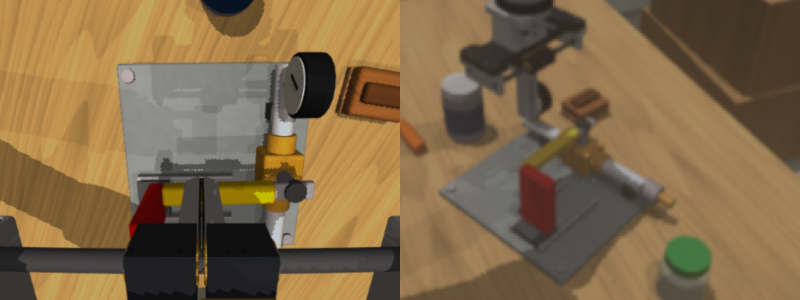

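The view shows the plate at its stop, clear of the lever's free end, and the fingers on the lever's +y side. I'll descend and work out the arc.

Call:
servo_tool --motion '[[[25,0,0],[0,0,0],0],[[50,0,0],[0,0,0],0],[[75,0,0],[0,0,0],0],[[75,0,0],[0,0,0],0],[[75,0,0],[0,0,0],0]]'

```text
t: 8.88
tcp_pos: [0.5101, 0.0786, 0.0918]
orientation: [0.691, -0.145, 0.693, 0.145]
contact_force: [0.0, 0.0, 0.5]
gripper_width: 0.0006
```

```bash
cat > arc.py <<'E'
from cell import bot
from st import *
s=bot.read_state(); c=to_st(s['tcp_pos']); print(c,s['tcp_pos'],s['contact_force'],s['t'])
for i in range(0,17):
    t=i*.1; 
    if i==16:t=1.571
    p=np.array([50,0])+100*np.array([-np.cos(t),-np.sin(t)])-19*np.array([np.sin(t),-np.cos(t)])
    d=p-c; print(round(t,3),"ty",round(d[1]),"tz",round(d[0]))
E
python3 arc.py
```

```text
[-50.9  30.6] [0.51012774 0.07856518 0.09183127] [0.00300057 0.02553228 0.47172284] 8.8833
0.0 ty -12 tz 1
0.1 ty -22 tz 0
0.2 ty -32 tz -1
0.3 ty -42 tz 0
0.4 ty -52 tz 1
0.5 ty -62 tz 4
0.6 ty -71 tz 8
0.7 ty -80 tz 12
0.8 ty -89 tz 18
0.9 ty -97 tz 24
1.0 ty -104 tz 31
1.1 ty -111 tz 39
1.2 ty -117 tz 47
1.3 ty -122 tz 56
1.4 ty -126 tz 65
1.5 ty -129 tz 75
1.571 ty -131 tz 82
```

Call:
servo_tool --motion '[[[0,-6,0],[0,0,0],0],[[0,-12,1],[0,0,0],0],[[0,-17,0],[-0.05,0,0],0],[[0,-22,0],[-0.1,0,0],0],[[0,-32,-1],[-0.2,0,0],0],[[0,-42,0],[-0.3,0,0],0],[[0,-52,1],[-0.4,0,0],0],[[0,-62,4],[-0.5,0,0],0],[[0,-71,8],[-0.6,0,0],0],[[0,-71,8],[-0.6,0,0],0]]'

```text
t: 9.72
tcp_pos: [0.5491, 0.0153, 0.0939]
orientation: [0.619, -0.344, 0.617, 0.343]
contact_force: [0.2, -0.0, 0.4]
gripper_width: 0.0005
```

```bash
python3 look.py g
```

```text
[-40.6 -43. ] [0.54910482 0.01531645 0.09386587] F st [ 0.2 -0.1] 9.7167
wrist lock_plate [(array([-107.8,  -46. ]), 0.079, 0.72)]
wrist lever_push []
wrist lever_pivot [(array([49.9,  2.3]), 0.098, 0.7)]
side lock_plate [(array([-108.9,  -42.2]), 0.08, 0.95)]
side lever_push [(array([-31.6, -62.7]), 0.096, 0.63)]
side lever_pivot []
scene lock_plate [(array([-112.8,  -47.8]), 0.075, 0.93)]
scene lever_push [(array([-35.2, -68. ]), 0.095, 0.65)]
scene lever_pivot [(array([48.9,  1.8]), 0.099, 0.9)]
```

View pics/g.png

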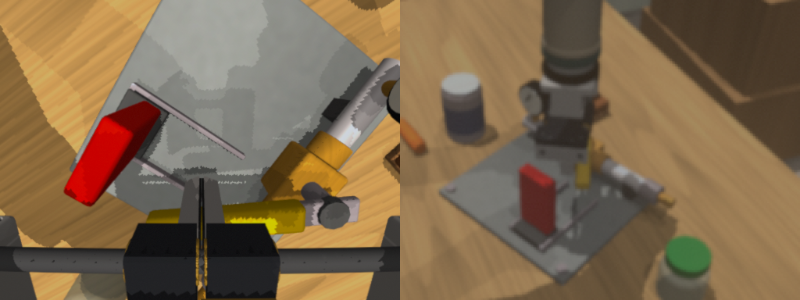

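The lever has swung to about 0.64 and the plate is still at its stop. I'll continue the arc in the current tool axes.

Call:
servo_tool --motion '[[[0,-10,-1],[-0.1,0,0],0],[[0,-20,-2],[-0.2,0,0],0],[[0,-30,-1],[-0.3,0,0],0],[[0,-40,0],[-0.4,0,0],0],[[0,-50,3],[-0.5,0,0],0],[[0,-59,7],[-0.6,0,0],0],[[0,-68,11],[-0.7,0,0],0],[[0,-77,17],[-0.8,0,0],0],[[0,-81,20],[-0.85,0,0],0],[[0,-85,23],[-0.9,0,0],0],[[0,-85,23],[-0.9,0,0],0]]'

```text
t: 11.23
tcp_pos: [0.6306, -0.0081, 0.0918]
orientation: [0.407, -0.578, 0.407, 0.579]
contact_force: [-0.7, 0.3, -1.4]
gripper_width: 0.0005
```

```bash
python3 look.py h
```

```text
[ 24.6 -97.2] [ 0.63062894 -0.00805947  0.09179879] F st [-0.5  0.6] 11.2333
wrist lock_plate []
wrist lever_push []
wrist lever_pivot [(array([49.7,  1.5]), 0.098, 0.86)]
side lock_plate [(array([-105.6,  -40. ]), 0.081, 0.86)]
side lever_push [(array([ 50.5, -99.9]), 0.099, 0.66)]
side lever_pivot [(array([50.3, -0.4]), 0.095, 0.92)]
scene lock_plate [(array([-113.4,  -48.5]), 0.082, 0.88)]
scene lever_push [(array([  45.2, -106.6]), 0.096, 0.72)]
scene lever_pivot []
```

View pics/h.png

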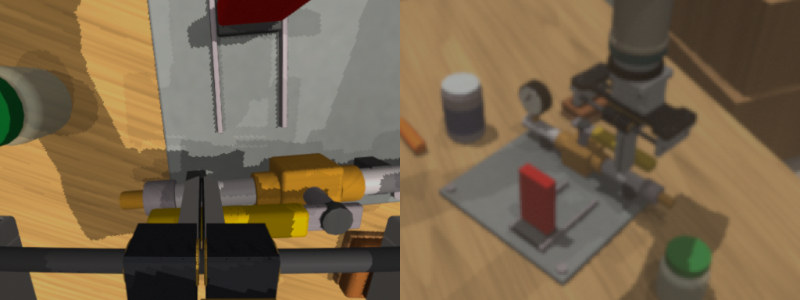

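The lever now lies almost in line with the pipe. I'll press along the tool's -y in small steps to the stop.

Call:
servo_tool --motion '[[[0,-2,0],[-0.03,0,0],0],[[0,-4,1],[-0.05,0,0],0],[[0,-4,1],[-0.07,0,0],0]]'

```text
t: 12.08
tcp_pos: [0.6349, -0.0073, 0.0924]
orientation: [-0.386, 0.593, -0.387, -0.592]
contact_force: [-1.8, -3.7, 0.2]
gripper_width: 0.0002
```

Call:
servo_tool --motion '[[[0,-1,0],[0,0,0],0],[[0,-2,0],[0,0,0],0],[[0,-2,0],[0,0,0],0]]'

```text
t: 12.33
tcp_pos: [0.6353, -0.007, 0.0924]
orientation: [0.386, -0.591, 0.388, 0.592]
contact_force: [-4.5, -5.4, 3.0]
gripper_width: 0.0004
```

Call:
servo_tool --motion '[[[0,-1,0],[0,0,0],0],[[0,-2,0],[0,0,0],0],[[0,-2,0],[0,0,0],0]]'

```text
t: 12.58
tcp_pos: [0.6354, -0.0069, 0.0923]
orientation: [0.385, -0.591, 0.389, 0.593]
contact_force: [-9.7, -6.2, 7.3]
gripper_width: 0.0007
```

The stop is reached: no more motion, and the force has risen to about 12 N. I'll back off, lift and check.

Call:
servo_tool --motion '[[[0,6,0],[0,0,0],0],[[0,14,0],[0,0,0],0],[[0,20,0],[0,0,0],0],[[-35,20,0],[0,0,0],0],[[-70,20,0],[0,0,0],0],[[-105,20,0],[0,0,0],0],[[-140,20,0],[0,0,0],0],[[-150,50,0],[0,0,0],0],[[-150,80,0],[0,0,0],0],[[-150,80,0],[0,0,0],0],[[-150,80,0],[0,0,0],0]]'

```text
t: 13.5
tcp_pos: [0.5644, -0.0373, 0.243]
orientation: [-0.387, 0.592, -0.387, -0.591]
contact_force: [0.1, -0.2, -0.2]
gripper_width: 0.0006
```

```bash
python3 look.py i; python3 - <<'E'
from cell import bot
import cv2,numpy as np
from st import *
m=bot.camera_model("scene");im=bot.get_image("scene")
f=192/np.tan(np.radians(m["vertical_fov"]/2));V=np.array(m["view"])
def px(p,z):
    w=np.r_[to_w(p),z,1];c=V@w;x,y=c[0]/-c[2],-c[1]/-c[2];k=1+m["k1"]*(x*x+y*y);return np.array([m["cx"]+f*k*x,m["cy"]+f*k*y])
a=px([50,0],.106);b=px([50,-140],.106);g=px([-100,-46],.13);print(a,b,g)
o=im[:,:,::-1].copy()
c=b.astype(int);x0,y0=c[0]-90,c[1]-90
o=cv2.resize(o[y0:y0+140,x0:x0+180],None,fx=4,fy=4)
for p in (a,b,g): cv2.circle(o,tuple(((p-[x0,y0])*4).astype(int).tolist()),4,(255,0,255),1)
cv2.imwrite("pics/j.png",o)
for n in ["jar","tin","sanding_block","screwdriver"]:
    for c in ["scene","side"]:
        r=bot.mark_of(n,c)[:1];print(n,c,[np.round(d["point"],3) for d in r])
E
```

```text
[-47.8 -97.3] [ 0.56435207 -0.03733287  0.24304919] F st [-0.  -0.2] 13.5
wrist lock_plate [(array([-109.9,  -45.3]), 0.08, 0.91)]
wrist lever_push []
wrist lever_pivot [(array([52.8,  0.4]), 0.094, 0.66)]
side lock_plate [(array([-107.3,  -41.7]), 0.079, 0.93)]
side lever_push [(array([  49., -101.]), 0.097, 0.94)]
side lever_pivot [(array([50.7, -1.9]), 0.098, 0.63)]
scene lock_plate [(array([-112.8,  -51.8]), 0.078, 0.59)]
scene lever_push [(array([  50.3, -106.4]), 0.095, 0.75)]
scene lever_pivot [(array([50.7,  0. ]), 0.099, 0.82)]
[271.03497526 190.58970188] [250.24927109 233.13908867] [204.06922558 181.48600034]
jar scene [array([ 0.626, -0.186, -0.002])]
jar side [array([ 0.629, -0.183, -0.002])]
tin scene [array([0.461, 0.266, 0.   ])]
tin side [array([ 0.463,  0.265, -0.001])]
sanding_block scene [array([0.687, 0.229, 0.005])]
sanding_block side [array([ 0.686,  0.23 , -0.001])]
screwdriver scene []
screwdriver side [array([0.35 , 0.33 , 0.003])]
```

View pics/i.png

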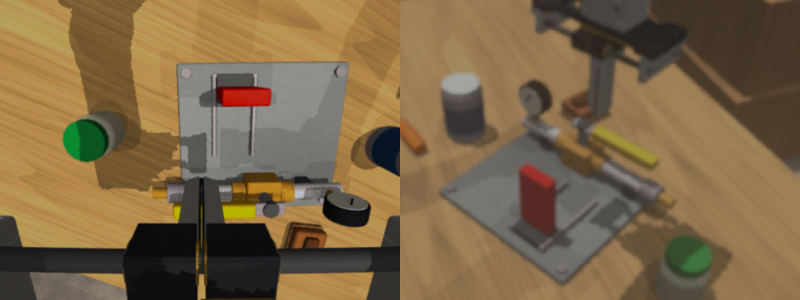

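View pics/j.png

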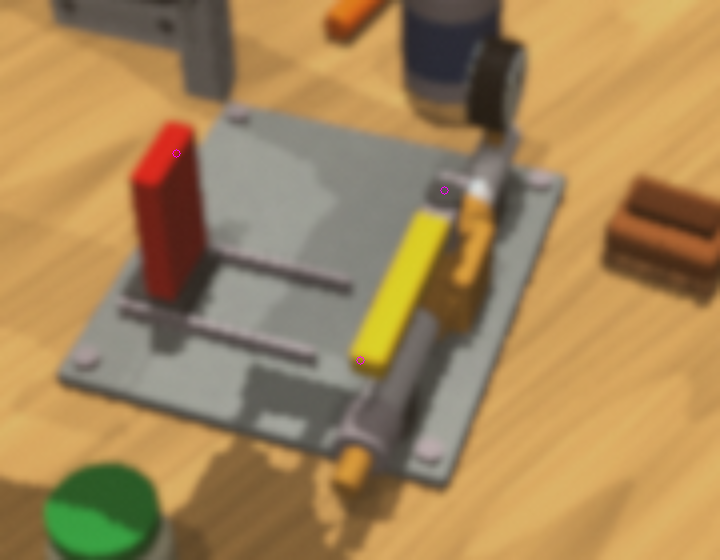

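The side and scene views show the lever above the pipe. In the crop the sleeve's free end is at (373,365), a few mm beyond the predicted point. To settle it, I'll measure the lever's angle against the plate's edges.

```bash
cat > ang.py <<'E'
from cell import bot
import cv2,numpy as np
from st import *
from scipy.optimize import minimize
cams={}
for c in ["scene","side"]:
    im=bot.get_image(c);m=bot.camera_model(c)
    h=cv2.cvtColor(im,cv2.COLOR_RGB2HSV)
    y=((h[...,0]>=23)&(h[...,0]<=34)&(h[...,1]>170)&(h[...,2]>60)).astype(np.uint8)
    n,l,s,_=cv2.connectedComponentsWithStats(y);k=1+np.argmax(s[1:,4]);print(c,s[k])
    cams[c]=(m,l==k)
def P(m,W):
    f=192/np.tan(np.radians(m["vertical_fov"]/2));V=np.array(m["view"])
    C=np.c_[W,np.ones(len(W))]@V.T;x=C[:,0]/-C[:,2];y=-C[:,1]/-C[:,2];k=1+m["k1"]*(x*x+y*y)
    return np.c_[m["cx"]+f*k*x,m["cy"]+f*k*y]
def cost(p,only=None):
    a=p[0];piv=np.array([.6148,.0911])+p[1:3];d=np.array([np.cos(a),np.sin(a)]);n=np.array([-d[1],d[0]]);tot=0
    W=np.array([[*(piv+d*r+n*w),z] for r in(.022,.14) for w in(-.011,.011) for z in(.088,.106)])
    for c,(m,k) in cams.items():
        q=cv2.convexHull(np.round(P(m,W)*16).astype(np.int32))
        M=np.zeros((384*4,512*4),np.uint8);cv2.fillConvexPoly(M,((q/16+.5)*4*16).astype(np.int32),1,shift=4)
        K=cv2.resize(k.astype(np.uint8),None,fx=4,fy=4,interpolation=0)
        tot+=1-(M&K).sum()/(M|K).sum()
    return tot
best=min((minimize(cost,[a0,0,0],method="Nelder-Mead",options=dict(initial_simplex=[[a0,0,0],[a0+.05,0,0],[a0,.003,0],[a0,0,.003]])) for a0 in(-1.25,-1.15,-1.05)),key=lambda r:r.fun)
print(best.x,best.fun,"joint by fit yaw",best.x[0]-Y+np.pi)
E
python3 ang.py
python3 - <<'E'
import sys;sys.path.insert(0,'.')
from cell import bot
import cv2
im=bot.get_image("wrist");cv2.imwrite("pics/k.png",cv2.resize(im[:,:,::-1],(800,600)))
E
```

```text
scene [248 197  24  38 352]Traceback (most recent call last):
  File "ang.py", line 10, in <module>
    n,l,s,_=cv2.connectedComponentsWithStats(y);k=1+np.argmax(s[1:,4]);print(c,s[k])
                                                    ~~~~~~~~~^^^^^^^^^
    return _wrapfunc(a, 'argmax', axis=axis, out=out, **kwds)
    return bound(*args, **kwds)
ValueError: attempt to get argmax of an empty sequence
```

View pics/k.png

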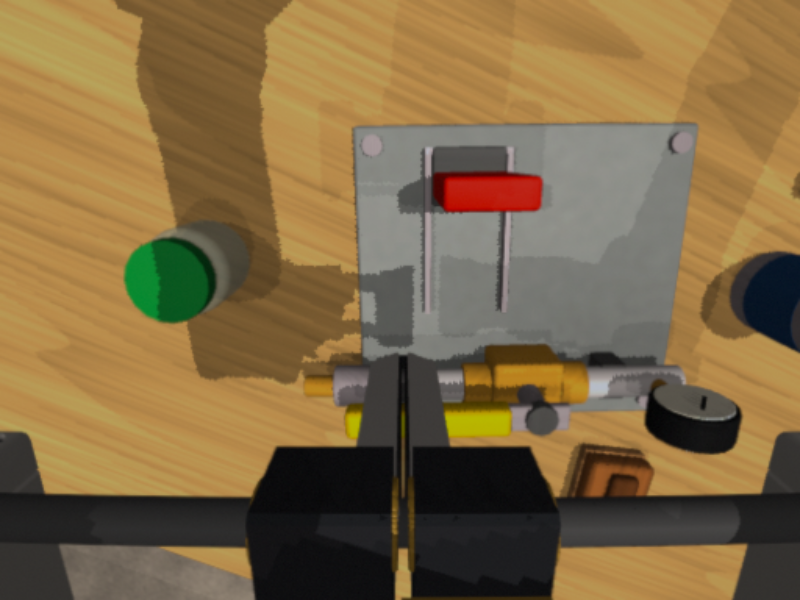

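```bash
sed -i 's/>170/>(170 if c=="scene" else 120)/' ang.py; python3 ang.py
python3 - <<'E'
# station yaw from wrist picture: two far bolts / plate's far edge at z=0.012
from cell import bot
import cv2,numpy as np
bot.get_image("wrist");m=bot.camera_model("wrist");V=np.array(m["view"]);f=192/np.tan(np.radians(m["vertical_fov"]/2))
K=np.array([[f,0,m["cx"]],[0,f,m["cy"]],[0,0,1]])
def back(p,z):
    u=cv2.undistortPoints(np.array([[p]],float)*0.64,K,np.array([m["k1"],0,0,0.]))[0,0]
    Ri=np.linalg.inv(V);d=Ri[:3,:3]@np.array([u[0],-u[1],-1]);o=Ri[:3,3];return (o+d*(z-o[2])/d[2])[:2]
a,b=back((696,123),.012),back((354,127),.012)
print("edge",a,b,"len",np.linalg.norm(a-b),"station yaw",np.arctan2(*(a-b)[::-1])-np.pi/2)
a,b=back((511,437),.088),back((347,437),.088)   # lever lower edge
a2,b2=back((511,405),.106),back((347,405),.106)
print("lever",np.arctan2(*(b-a)[::-1]),np.arctan2(*(b2-a2)[::-1]))
E
```

```text
scene [248 197  24  38 352]
side [274 181  41  25 304]
[-1.10962084 -0.00610384  0.00443409] 0.7823220987154796 joint by fit yaw 1.6182718184453466
edge [0.37245322 0.12766258] [ 0.48306818 -0.11328384] len 0.2651242101851259 station yaw 0.4303835369564908
lever -1.1589322452609285 -1.1586353995350924
```

```bash
python3 -c "
from cell import bot
print(bot.read_state()['contact_force'],bot.read_state()['t']);print(bot.sign_off())"
```

```text
[-1.10945722 -0.23822867 -1.06503806] 14.85
the job is handed in; nothing more can be done
None
```

I slid the red lock plate to its end stop first, then swung the yellow lever the full quarter turn to its hard stop, both with the shut fingers. I then withdrew, clear of everything, and handed the job in at about 15 s.

- **Lock plate:** it stopped moving while the push rose to about 12 N. It was still seen at x ≈ -110 mm at the end, which matches the full 65 mm of travel.
- **Lever:** it stopped moving while the push rose to about 12 N. The scene and side cameras then put the push point within about 4 mm of where it should be when fully open.
- **Lever angle:** the image measurements only roughly agreed. The wrist picture gave about 1.55 rad. A silhouette fit gave about 1.62, but it matched poorly and I give it little weight. The hard stop is at 1.571.
- **Bystanders:** the jar, tin and sanding block were found where they started, within measurement noise. The screwdriver was too, but the final check found it only in the side camera; the scene camera missed it.

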